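# Hold the oil bottle down in its sprung ring holder

## Robot

A 7-joint arm with a two-finger parallel gripper is mounted at the origin on a cart in front of the work surface, level with it; the furniture and walls round the work are solid. World frame = base frame: x ahead of the robot, y to its left, z up, the work surface at z = 0. Lengths are in mm, angles in rad, forces in N, time in s.
With the tool pointing down it reaches from about 350 to 900 mm from the base axis. Payload 19.9 kg.
Tool frame: the origin (TCP) lies midway between the tips of the shut fingers; the grasp point (between the pads) lies 19 mm behind it; x points along the fingers, y is the direction in which the jaws open and shut, and the axes are right-handed (so a half turn about x gives the same grasp; the last joint's range is limited). The gripper opens to 85 mm and grips with 20 to 120 N. Pads are 22 mm wide; open, the fingers measure 114 mm over their backs; the gripper's body (76 mm by 85 mm) begins 54 mm behind the grasp point. The pads swing forward as they close: fully open they stand 13 mm farther back than shut.
Start: joints at [1.216, 0.417, -0.01, 1.614, 0.005, 1.111, -0.053], TCP at [192.322, -594.654, 231.26] pointing down, gripper open.
Joint ranges: [-2.81, 2.81], [-0.39, 2.02], [-1.27, 1.25], [0.06, 2.57], [-1.19, 4.33], [0.19, 2], [-2.82, 2.82]. Speed limits (rad/s): [1.89, 1.89, 2.39, 2.39, 3.01, 3.01, 3.01].

## Interface

Orientations are given as [roll, pitch, yaw] about the fixed x, y, z axes, in that order (R = Rz(yaw) Ry(pitch) Rx(roll)).
In Python, from cell import arm, cams gives the robot as it stands. The module is installed in compiled form; this text tells all that it offers.
- The arm moves only by the shell command python3 -m pendant 'ROWS'. ROWS is a JSON object of lists of equal length, an entry for each row: "jaw": the closure, from -1 (fully open) to 1 (shut), so that 0 is half open; "linear": the shift along the world's x, y, z in cm, a list of three; "turn": the turn about the world's z in degrees. A call has 1 to 5 rows; each row is the pose to reach, as a shift and turn from the pose commanded when the call began; what a row does not reach only later rows make up. A row lasts 1/12 s, in which the tool goes at most 41.7 mm and 7.16 degrees, less where a joint would pass 70% of its speed; a pose out of reach is approached as far as the arm can. A call with a gripper value outside its range is refused whole. The fingers move at their own pace and stop on an object; the grip force is fixed at half the most. Time passes only in rows, so rows that repeat a pose let the fingers close. It gives the time, the measured TCP pose, the force and the opening at its end, in the units of the state.
- arm.sense(): the state, without advancing time (a new reading comes with each control period).
- cams.grab_frame(name): name is "side" or "top"; returns the picture (420x560x3 uint8, blue, green, red); there is no depth.
- cams.camera_info(name): a dict with "fov_y" (degrees; the focal length in pixels is half the picture's height over the tangent of half this angle, whatever the lens; pixels are square), "cx", "cy" (the principal point, pixels), "rvec" (rotation vector, rad) and "tvec" (3), from world to camera coordinates, as OpenCV has them. Camera axes: x right, y down, z forward; pixel columns grow to the right and rows downward; lengths in mm; the calibration is good to about 2 mm. A picture is of the moment at which its call begins. camera_info takes no time and is no camera call.
- arm.finish_job(): hands the job in, once; it reports no verdict.
The state is a dict: "t": time; "joint_pos": joint angles; "qvel": joint speeds; "tau": joint torques, N m; "position": TCP position; "orientation": TCP orientation; "wrist_force": force on the tool from outside, world axes, zero at the start; "moment": the same for the moment, N m; "width": finger opening in mm.
Only numpy, scipy, OpenCV 4.12 (cv2) and the standard library are available. Lean on these libraries where they do the work, as an engineer would, in place of code of your own. Each camera call takes 0.05 s, during which the arm holds its last target.

## Task

Pick up the green oil bottle with the red nozzle that stands on the saw table (not the like one on the side bench), carry it upright to the sprung ring holder and lower it into the blue ring - do not drop it in. Then press the bottle down against the spring as far as the ring goes, pushing on the bottle and not on the holder, and finish while still holding it down there, so that I can swing the red catch over it. Leave the blue bottle, the small jar and the tape measure where they stand.

Things in the scene. Friction and masses are not known exactly. Their poses are not given: they have to be found in the camera images.
- oil_bottle: Dark green oil bottle, cream label, red nozzle cap, upright on the saw table (not the like one on the side bench), 120 mm tall, about 0.25 kg. Round body 52 mm in diameter up to about 80 mm height, then shoulder; red cap 27 mm in diameter at 96 to 107 mm, 10 mm nozzle above. Rigid; a firm 40 N grip does no harm. Origin: centre of its underside; z up its axis.
- holder: Sprung ring holder, fixed to the work surface at varying place and yaw. Plywood foot 130 (x) by 160 (y) by 12 mm; two steel guide posts 104 mm apart along its y, tops at 84 mm height; a red catch bar on the +y post, turned outward, reaches to y = 84 mm at 80 mm height, it is fixed and need not be touched. Between the posts a blue ring cup slides straight down on a coil spring. Origin: centre of the foot's underside on the work surface, directly under the ring's axis; z up.
- ring_travel (a joint): Downward travel of the blue ring cup, m: 0 with the spring extended (start), 0.018 at the lower stop. The spring pushes up with about 7 N at 0 and 16 N at the stop (500 N/m); the bottle's weight alone does not move it. It springs back up when let go.
- ring_seat (a point): Centre of the inner floor of the blue ring cup, which moves with it: 57 mm above the work surface when up, 39 mm when fully down. The bottle's underside rests here. The cup has a 58 mm bore and a flared mouth 66 mm wide; its rim, outer diameter 75 mm, stands 25 mm above this point, z up.
- chalk_bottle: Bystander: blue squeeze bottle with a thin blue nozzle, 46 mm in diameter, 135 mm tall, standing upright. May have changed places with the oil bottle. Origin: centre of its underside.
- salve_jar: Bystander: small brown jar with a white lid, 47 mm in diameter, 44 mm tall. Origin: centre of its underside.
- tape_measure: Bystander: green tape measure, 32 x 79 x 67 mm. Origin: centre of its underside.
Things that resemble listed ones, but are neither listed nor needed, are in the scene too. What is shaped like the oil_bottle but orange, purple or yellow is not meant.

How it is judged (in metres and radians):
On the way, in this order (a step that is already met when the one before it is completed fails the run):
1. the oil bottle is lifted clear of the work surface, upright (height (world z) of oil_bottle above 0.03 m and angle between oil_bottle's own z axis and vertical below 0.5 rad and contact force between oil_bottle and the fingers above 0.5 N), for 0.1 s.
2. the oil bottle stands upright in the ring cup, on its floor (horizontal distance between oil_bottle and ring_seat below 0.006 m and z of oil_bottle in the frame of ring_seat between -0.004 and 0.005 m and angle between oil_bottle's own z axis and vertical below 0.12 rad), for 0.1 s.
At the end, for the whole second after the job is handed in: The oil bottle stands in the ring cup, upright within 0.12 rad, its underside within 6 mm of the cup's axis and 5 mm of its floor, at rest; the ring is at least 14.5 mm of its 18 mm down, the bottle pressing on it with more than 8 N; the fingers are on the bottle and do not press on the holder (all of step 2 and value of joint ring_travel above 0.0145 m and contact force between oil_bottle and holder above 8 N and contact force between oil_bottle and the fingers above 2 N and contact force between the fingers and holder below 1 N and linear speed of oil_bottle below 0.02 m/s); the arm keeps its last pose, push and grip.
It fails at once if the blue bottle is moved more than 30 mm or tipped over (distance of chalk_bottle from where it was at the start of the episode above 0.03 m or angle between chalk_bottle's own z axis and vertical above 0.5 rad).
It fails at once if the small jar is moved more than 30 mm or tipped over (distance of salve_jar from where it was at the start of the episode above 0.03 m or angle between salve_jar's own z axis and vertical above 0.5 rad).
It fails at once if the tape measure is moved more than 30 mm or tipped over (distance of tape_measure from where it was at the start of the episode above 0.03 m or angle between tape_measure's own z axis and vertical above 0.5 rad).
It fails at once if the oil bottle is tipped by more than 0.6 rad (angle between oil_bottle's own z axis and vertical above 0.6 rad).
It fails at once if the oil bottle falls free more than 20 mm above its seat and the work surface (height (world z) of oil_bottle above 0.02 m and z of oil_bottle in the frame of ring_seat above 0.02 m and contact force between oil_bottle and anything else below 0.05 N).
It also fails if it takes over 51 s, if anything falls off the work surface, if the arm or the gripper's body presses on something with over 40 N, if the wrist force passes 120 N, or if a joint passes its speed limit or range.

## Working session

There is one attempt and no reset: what is moved stays moved. The work goes in short steps, Python scripts to look and compute and a shell command to move; the robot and the scene stay as the last step left them, time stands still between calls to the robot, and variables do not carry over. Pictures are saved under pics/ and viewed, and the job is handed in when it is done.

```bash
mkdir -p pics
python3 - <<'E'
from cell import arm,cams
import cv2
for n in("side","top"):
    cv2.imwrite(f"pics/{n}0.png",cams.grab_frame(n)); print(cams.camera_info(n))
s=arm.sense();print(s['t'],s['position'],s['orientation'],s['wrist_force'],s['width'])
E
```

```text
{'fov_y': 51.789351732858464, 'cx': 284.84119893182134, 'cy': 210.1893603257185, 'rvec': array([ 2.10428491, -0.23035203,  0.12604316]), 'tvec': array([-556.2113701 ,  132.82221467, 1180.58080772])}
{'fov_y': 53.29067013158178, 'cx': 282.29861365823206, 'cy': 206.81650782738797, 'rvec': array([ 2.17631755, -2.16781245,  0.16234677]), 'tvec': array([ -31.61821286,  570.89779937, 1133.54976268])}
0.1 [ 192.23479022 -594.38046739  230.73491732] [-1.48782087  1.56972769  1.96658362] [-0.1113207  -0.38198234  0.58064176] 85.36191739737284
```

View pics/side0.png

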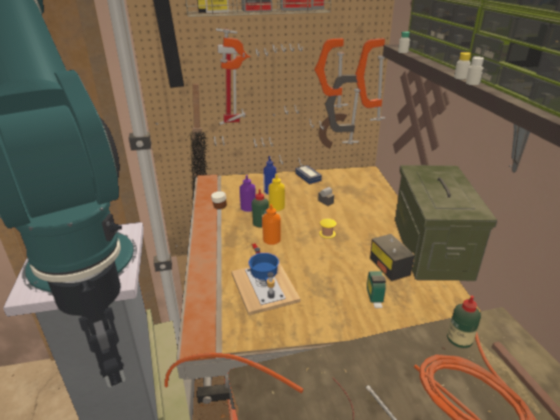

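View pics/top0.png

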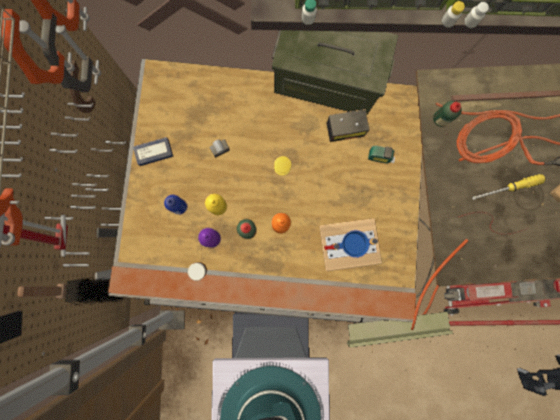

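Candidates for the oil bottle:
- Green with red cap on the saw table: side (260,208), top (246,229). I choose this one.
- Green twin on the side bench: side (463,322), top (449,112).
- Orange: top (281,223).
- Purple: top (209,237).
- Yellow: top (215,204).
- Blue chalk bottle: top (175,204).

I'll check the choice in a close crop.

Run:
```python
import cv2,numpy as np
s=cv2.imread("pics/side0.png");t=cv2.imread("pics/top0.png")
a=cv2.resize(s[140:320,200:320],None,fx=3.3,fy=3.3,interpolation=cv2.INTER_CUBIC)
b=cv2.resize(t[170:290,180:390],None,fx=1.9*1,fy=1.9,interpolation=cv2.INTER_CUBIC)
c=np.zeros((594,800,3),np.uint8);c[:a.shape[0],:a.shape[1]]=a;c[:b.shape[0],400:400+b.shape[1]]=b[:, :400]
cv2.imwrite("pics/crop0.png",c)
cv2.imwrite("pics/crop1.png",cv2.resize(t[180:280,190:390],None,fx=4,fy=4,interpolation=cv2.INTER_CUBIC))
```

```text
(no output)
```

View pics/crop0.png

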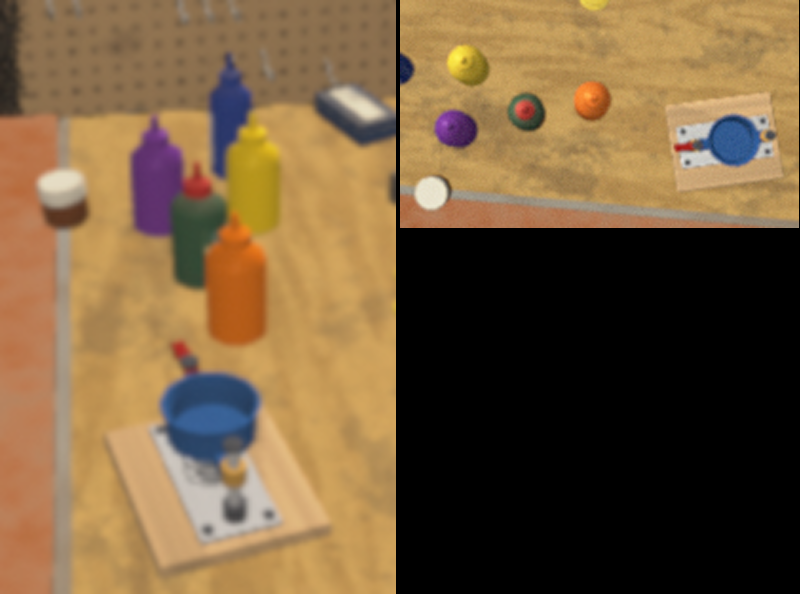

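View pics/crop1.png

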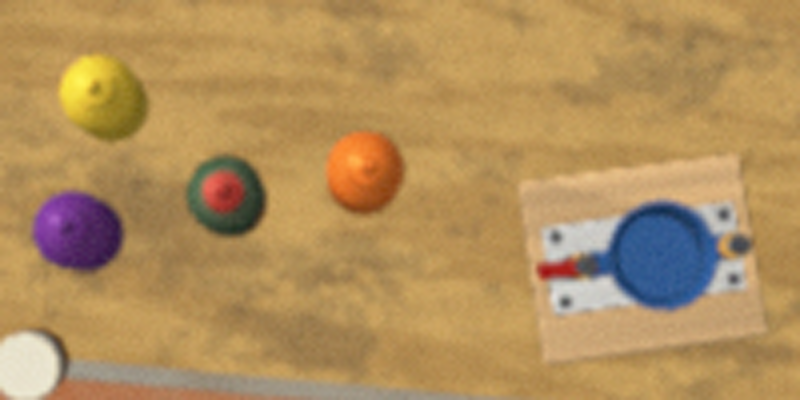

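```bash
cat > h.py <<'E'
import cv2,numpy as np
from cell import cams
def cam(n):
    c=cams.camera_info(n);f=210/np.tan(np.radians(c['fov_y']/2))
    K=np.array([[f,0,c['cx']],[0,f,c['cy']],[0,0,1]]);R=cv2.Rodrigues(c['rvec'])[0]
    return K,R,c['tvec']
def ray(n,p):
    K,R,t=cam(n);d=R.T@np.linalg.solve(K,[p[0],p[1],1]);return -R.T@t,d
def onz(n,p,z):
    o,d=ray(n,p);return o+d*(z-o[2])/d[2]
def proj(n,X):
    K,R,t=cam(n);return cv2.projectPoints(np.array([X],float),cv2.Rodrigues(R)[0],t,K,None)[0].ravel()
def tri(ps,pt):
    P=[cam(n)[0]@np.c_[cam(n)[1],cam(n)[2]] for n in('side','top')]
    X=cv2.triangulatePoints(P[0],P[1],np.array(ps,float),np.array(pt,float)).ravel();return X[:3]/X[3]
def blobs(img,lo,hi,box,amin=8):
    h=cv2.cvtColor(img,cv2.COLOR_BGR2HSV);m=cv2.inRange(h,np.array(lo),np.array(hi))
    if lo[0]==0: m|=cv2.inRange(h,np.array([172,lo[1],lo[2]]),np.array([180,255,255]))
    k=np.zeros_like(m);x0,y0,x1,y1=box;k[y0:y1,x0:x1]=m[y0:y1,x0:x1]
    n,l,s,c=cv2.connectedComponentsWithStats(k)
    return [(c[i].round(1),s[i],(l==i).astype(np.uint8)) for i in range(1,n) if s[i][4]>=amin]
E
python3 - <<'E'
from h import *
s=cv2.imread("pics/side0.png");t=cv2.imread("pics/top0.png")
def show(name,img,lo,hi,box,z):
    out=[]
    for c,st,m in blobs(img,lo,hi,box):
        cn=max(cv2.findContours(m,0,2)[0],key=len); e=cv2.fitEllipse(cn) if len(cn)>5 else None
        print(name,c,st,e and np.round(e[0]+e[1],1))
    return
show('redT',t,(0,110,60),(7,255,255),(235,215,260,243),0)
show('redS',s,(0,110,60),(7,255,255),(245,180,270,205),0)
show('greenT',t,(40,40,0),(95,255,120),(230,205,265,245),0)
show('blueT',t,(100,110,40),(118,255,255),(325,222,380,262),0)
show('blueS',s,(100,110,40),(118,255,255),(240,245,290,285),0)
show('orT',t,(8,170,100),(16,255,255),(265,205,298,240),0)
show('purT',t,(125,80,40),(155,255,255),(190,220,225,255),0)
show('yelT',t,(22,170,100),(32,255,255),(200,190,232,220),0)
E
```

```text
redT [245.5 227.4] [241 223  10  10  82] [245.5 227.4   9.5   9.5]
redS [259.2 196.1] [255 191   9   9  52] [259.1 196.3   7.7   9.3]
greenT [246.2 229.3] [237 220  18  18 130] [245.9 228.5  16.9  17.7]
blueT [355.  243.6] [339 231  31  26 546] [354.6 243.6  24.1  27.9]
blueS [262.8 265.1] [250 254  28  26 531] [262.9 265.   25.1  26.8]
orT [280.6 222.5] [272 213  19  21 310] [280.5 222.4  18.5  20.1]
purT [208.8 237.4] [199 228  21  19 315] [208.8 237.4  17.8  21. ]
yelT [215.3 204. ] [205 194  21  21 332] [215.2 203.9  18.1  21.9]
```

Run:
```python
from h import *
s=cv2.imread("pics/side0.png");t=cv2.imread("pics/top0.png")
m=blobs(t,(100,110,40),(118,255,255),(325,222,380,262))[0][2]
m=cv2.morphologyEx(m,cv2.MORPH_OPEN,cv2.getStructuringElement(2,(11,11)))
cn=max(cv2.findContours(m,0,2)[0],key=len);print(cv2.boundingRect(cn),cv2.fitEllipse(cn),cv2.minEnclosingCircle(cn))
e=cv2.fitEllipse(cn)[0]; print('ring top@82',onz('top',e,82),onz('top',e,70))
for X in [onz('top',e,82)]: print('proj side',proj('side',X))
print('cap tri',tri((259.2,196.1),(245.5,227.4)),'top@104',onz('top',(245.5,227.4),104),onz('side',(259.2,196.1),103))
print('body top@80',onz('top',(246,228.7),75))
for n,p in dict(orange=(280.5,222.4),purple=(208.8,237.4),yellow=(215.2,204)).items(): print(n,onz('top',p,60))
print('blue',onz('top',(175,204),65),'jar',onz('top',(196.5,271.5),44))
# posts tops, from crop1: (587,265),(740,244)
f=lambda x,y:(190+(x+.5)/4-.5,180+(y+.5)/4-.5)
a=onz('top',f(587,265),84);b=onz('top',f(740,244),84);print('posts',a,b,(a+b)/2,np.linalg.norm(a-b),np.degrees(np.arctan2(*(a-b)[1::-1])))
c=[onz('top',f(*p),12) for p in((522,183),(740,156),(765,328),(546,360))];print(np.array(c),np.mean(c,0))
print('jaw catch',onz('top',f(540,270),80))
```

```text
(342, 231, 27, 26) ((355.2416076660156, 243.61611938476562), (24.542457580566406, 25.779550552368164), 95.69449615478516) ((355.0, 243.5), 13.463011741638184)
ring top@82 [ 467.65104738 -222.65571203   82.        ] [ 468.05812426 -225.09289896   70.        ]
proj side [263.20406078 261.03944439]
cap tri [507.8985933   68.84607324  96.13114887] top@104 [508.09076607  68.29948927 104.        ] [505.37891123  56.68632005 103.        ]
body top@80 [506.6969351   68.64994386  75.        ]
orange [525.26217559 -23.87905664  60.        ]
purple [483.84667612 169.25404837  60.        ]
yellow [574.66718324 154.02905769  60.        ]
blue [573.39691061 261.53991242  65.        ] jar [392.43747778 202.5544457   44.        ]
posts [ 461.44976651 -171.79813456   84.        ] [ 475.69130273 -274.33069066   84.        ] [ 468.57053462 -223.06441261   84.        ] 103.51688951031421 97.90765798766188
[[ 521.34032947 -137.60030449   12.        ]
 [ 541.33884109 -293.87269283   12.        ]
 [ 419.60356534 -308.62899834   12.        ]
 [ 397.0549665  -153.39112282   12.        ]] [ 469.8344256  -223.37327962   12.        ]
jaw catch [ 458.15714795 -140.99787277   80.        ]
```

```bash
cat > st.py <<'E'
from cell import arm
from scipy.spatial.transform import Rotation as Ro
import numpy as np
s=arm.sense();R=Ro.from_euler('xyz',s['orientation']).as_matrix()
print(round(s['t'],2),s['position'].round(1),'q',np.round(s['joint_pos'],2),'F',np.round(s['wrist_force'],1),'w',round(s['width'],1))
print('x',R[:,0].round(3),'y',R[:,1].round(3),'jaw deg',np.degrees(np.arctan2(R[1,1],R[0,1])).round(1))
E
python3 st.py
python3 -m pendant '{"jaw":[-1,-1,-1,-1,-1],"linear":[[1.6,3.4,0],[3.2,6.8,0],[4.8,10.2,0],[6.4,13.6,0],[8,17,0]],"turn":[0,0,0,0,0]}'; python3 st.py
```

```text
0.1 [ 192.2 -594.4  230.7] q [ 1.22  0.42 -0.01  1.61  0.    1.11 -0.05] F [-0.1 -0.4  0.6] w 85.4
x [-0.     0.001 -1.   ] y [ 0.308 -0.951 -0.001] jaw deg -72.1
t: 0.52
position: [272.6, -422.8, 231.0]
orientation: [-1.035, 1.57, 2.419]
wrist_force: [1.9, -0.7, 0.5]
width: 85.7
0.52 [ 272.6 -422.8  231. ] q [ 1.02  0.2  -0.09  1.91  0.02  1.03 -0.34] F [ 1.9 -0.7  0.5] w 85.7
x [-0.  0. -1.] y [ 0.308 -0.952 -0.   ] jaw deg -72.1
```

```bash
python3 -m pendant '{"jaw":[-1,-1,-1,-1,-1],"linear":[[1.6,3.4,0],[3.2,6.8,0],[4.8,10.2,0],[6.4,13.6,0],[8,17,0]],"turn":[6,12,18,24,30]}'
python3 -m pendant '{"jaw":[-1,-1,-1,-1,-1],"linear":[[1.6,3.4,0],[3.2,6.8,0],[4.8,10.2,0],[6.4,13.6,0],[8,17,0]],"turn":[6,12,18,24,30]}'
python3 -m pendant '{"jaw":[-1,-1,-1,-1,-1],"linear":[[1.5,3,0],[3,6,0],[4.5,9,0],[6,12,0],[7.5,15.3,0]],"turn":[5,10,15,20,20]}'; python3 st.py
python3 - <<'E'
from h import *
for n in("side","top"): cv2.imwrite(f"pics/{n}1.png",cams.grab_frame(n))
E
python3 st.py
```

```text
t: 0.93
position: [352.5, -252.9, 231.2]
orientation: [-0.204, 1.57, -2.504]
wrist_force: [0.9, -0.8, 0.1]
width: 85.5
t: 1.35
position: [432.6, -82.9, 231.3]
orientation: [0.27, 1.571, -1.506]
wrist_force: [1.2, -0.4, -0.5]
width: 85.4
t: 1.77
position: [507.7, 69.3, 231.1]
orientation: [-0.996, 1.57, -2.424]
wrist_force: [0.0, -1.0, -0.0]
width: 85.2
1.77 [507.7  69.3 231.1] q [ 0.36  0.27 -0.65  1.87  0.19  1.06 -0.22] F [ 0. -1. -0.] w 85.2
x [-0. -0. -1.] y [ 0.99   0.143 -0.   ] jaw deg 8.2
1.87 [508.2  73.5 231.1] q [ 0.36  0.27 -0.65  1.87  0.19  1.06 -0.23] F [-1.  -0.5 -0.5] w 85.1
x [ 0.     0.003 -1.   ] y [0.99  0.144 0.   ] jaw deg 8.3
```

View pics/side1.png

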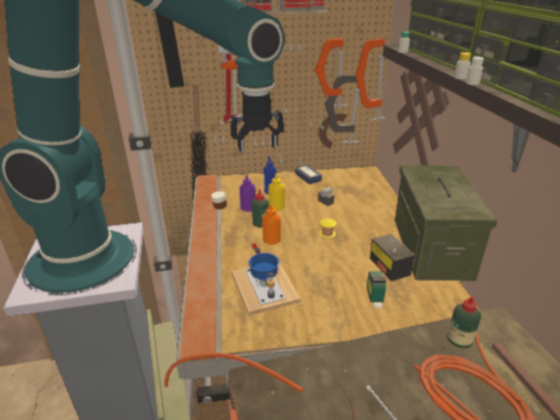

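View pics/top1.png

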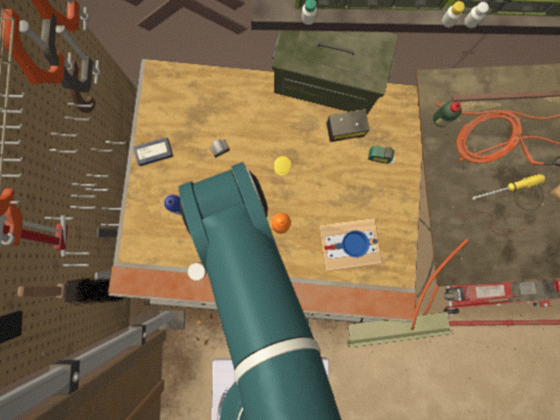

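The side view shows the open gripper at about (258,130), above the green bottle at (260,208). In the top view the arm hides the bottle. I'll let the arm settle, then descend part way.

```bash
python3 -m pendant '{"jaw":[-1,-1],"linear":[[0,0,0],[0,0,0]],"turn":[0,0]}'
python3 -m pendant '{"jaw":[-1,-1,-1,-1],"linear":[[0,0,-2.5],[0,0,-5],[0,0,-7.5],[0,0,-7.5]],"turn":[0,0,0,0]}'
python3 - <<'E'
from h import *
from cell import arm
im=cams.grab_frame("side");p=arm.sense()['position'];print(p,proj('side',p),proj('side',p+[0,0,13]),proj('side',(507.5,68.5,120)))
cv2.imwrite("pics/side2.png",cv2.resize(im[100:250,190:340],None,fx=4,fy=4,interpolation=cv2.INTER_CUBIC))
E
```

```text
t: 2.03
position: [507.0, 67.8, 230.9]
orientation: [-1.372, 1.57, -2.805]
wrist_force: [-0.3, -1.0, -0.0]
width: 85.2
t: 2.37
position: [505.0, 66.5, 152.6]
orientation: [-1.55, 1.565, -2.985]
wrist_force: [-0.9, 0.2, -0.9]
width: 85.5
[506.04225025  67.10143449 155.01473171] [258.22775067 178.62902832] [258.07094616 174.58324511] [259.05457511 189.03910374]
```

View pics/side2.png

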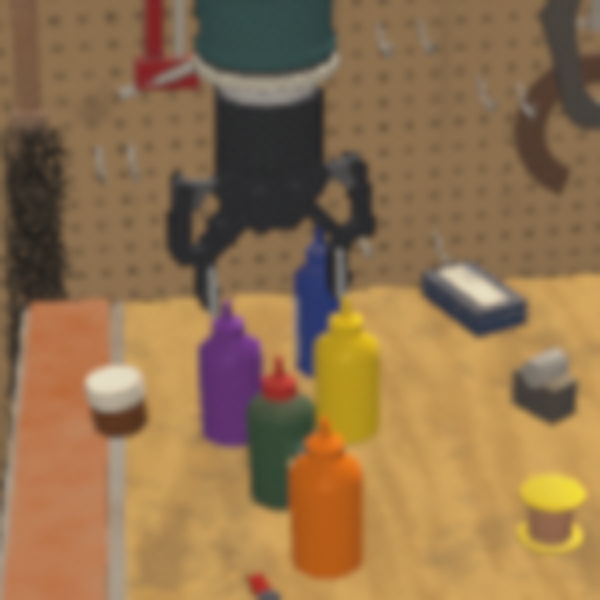

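The finger tips' midpoint is at about (258.7,174.3) and was predicted at (258.1,174.6). The nozzle tip is at (259.7,190). They line up, so I'll descend and grip.

```bash
python3 -m pendant '{"jaw":[-1,-1,-1,-1,-1],"linear":[[0.1,0,-1.5],[0.1,0,-3],[0.1,0,-4.5],[0.1,0,-6],[0.1,0,-6.5]],"turn":[0,0,0,0,0]}'
python3 -m pendant '{"jaw":[-1,-1,-1,-1,-1],"linear":[[0,0,-1.2],[0,0,-2.4],[0,0,-3.6],[0,0,-4],[0,0,-4]],"turn":[0,0,0,0,0]}'; python3 st.py
python3 - <<'E'
from h import *
im=cams.grab_frame("side")
cv2.imwrite("pics/side3.png",cv2.resize(im[130:280,190:340],None,fx=4,fy=4,interpolation=cv2.INTER_CUBIC))
E
```

```text
t: 2.83
position: [508.4, 67.5, 91.3]
orientation: [-0.524, 1.57, -1.957]
wrist_force: [-0.5, -0.7, -0.0]
width: 85.4
t: 3.25
position: [507.8, 68.3, 50.3]
orientation: [-1.644, 1.569, -3.077]
wrist_force: [0.2, 0.4, 0.3]
width: 85.6
3.25 [507.8  68.3  50.3] q [ 0.24  0.54 -0.53  2.01  0.41  0.7  -0.41] F [0.2 0.4 0.3] w 85.6
x [-0.002 -0.    -1.   ] y [ 0.99   0.138 -0.002] jaw deg 7.9
```

View pics/side3.png

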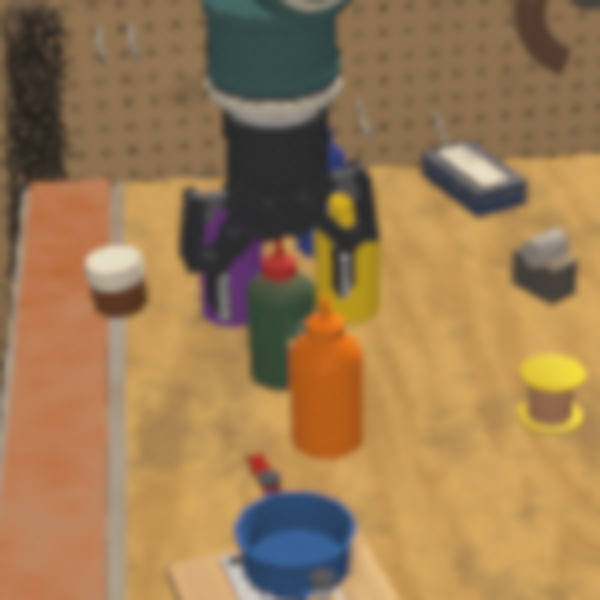

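The bottle, with its red cap at crop (280,262), sits between the two fingers at crop (225,300) and (345,275), without contact. Now I'll close the jaws.

```bash
python3 -m pendant '{"jaw":[1,1,1,1,1],"linear":[[0,0,0],[0,0,0],[0,0,0],[0,0,0],[0,0,0]],"turn":[0,0,0,0,0]}'
python3 -m pendant '{"jaw":[1,1,1,1,1],"linear":[[0,0,0],[0,0,0],[0,0,0],[0,0,0],[0,0,0]],"turn":[0,0,0,0,0]}'; python3 st.py
```

```text
t: 3.72
position: [508.6, 68.5, 52.1]
orientation: [0.978, 1.57, -0.455]
wrist_force: [-4.0, 0.2, 12.1]
width: 49.3
t: 4.13
position: [508.5, 68.4, 52.1]
orientation: [0.97, 1.57, -0.462]
wrist_force: [-4.8, 0.3, 13.3]
width: 49.2
4.13 [508.5  68.4  52.1] q [ 0.24  0.53 -0.53  2.01  0.41  0.71 -0.41] F [-4.8  0.3 13.3] w 49.2
x [ 0.001 -0.    -1.   ] y [0.99  0.138 0.001] jaw deg 7.9
```

Run:
```python
from h import *
im=cams.grab_frame("side")
cv2.imwrite("pics/side4.png",cv2.resize(im[170:250,210:310],None,fx=6,fy=6,interpolation=cv2.INTER_CUBIC))
```

```text
(no output)
```

View pics/side4.png

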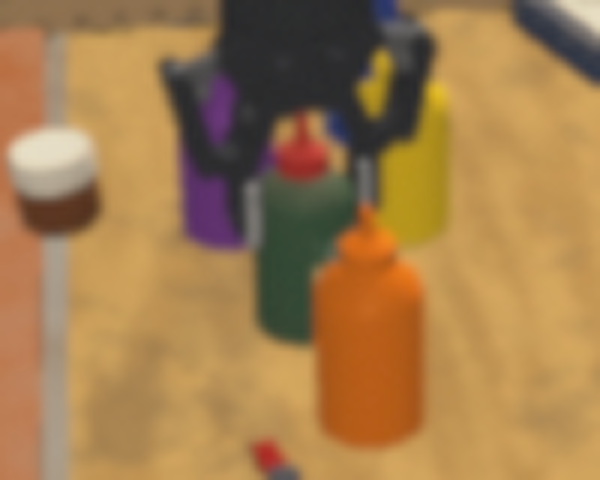

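The pads hold the upper body on both sides, with the pad tips at crop (252,240) and (365,200), and the bottle is upright. Now I'll lift it.

```bash
python3 -m pendant '{"jaw":[1,1,1,1,1],"linear":[[0,0,0.8],[0,0,2],[0,0,3.5],[0,0,5],[0,0,6.5]],"turn":[0,0,0,0,0]}'
python3 -m pendant '{"jaw":[1,1,1,1,1],"linear":[[0,0,2],[0,0,4],[0,0,6],[0,0,8],[0,0,8.5]],"turn":[0,0,0,0,0]}'; python3 st.py
python3 - <<'E'
from h import *
im=cams.grab_frame("side")
cv2.imwrite("pics/side5.png",cv2.resize(im[110:260,190:340],None,fx=4,fy=4,interpolation=cv2.INTER_CUBIC))
E
```

```text
t: 4.6
position: [508.3, 68.4, 117.9]
orientation: [1.573, 1.57, 0.141]
wrist_force: [0.1, -0.0, -1.2]
width: 49.3
t: 5.02
position: [509.3, 68.8, 205.0]
orientation: [1.424, 1.567, -0.008]
wrist_force: [0.1, -0.7, -0.8]
width: 49.0
5.02 [509.3  68.8 205. ] q [ 0.35  0.31 -0.65  1.9   0.22  1.   -0.25] F [ 0.1 -0.7 -0.8] w 49.0
x [ 0.004 -0.    -1.   ] y [0.99  0.138 0.004] jaw deg 7.9
```

View pics/side5.png

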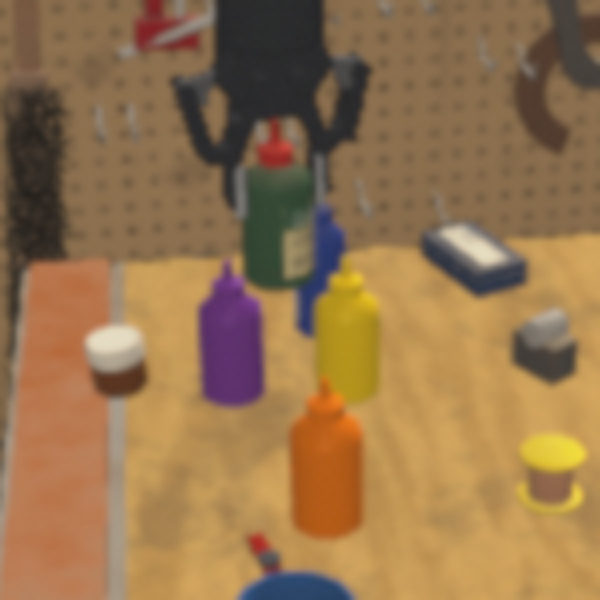

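Held upright with its underside about 150 mm up. I'll carry it to above the ring.

```bash
python3 -m pendant '{"jaw":[1,1,1,1,1],"linear":[[-0.3,-2,0],[-0.8,-5,0],[-1.2,-8.5,0],[-1.7,-12,0],[-2.1,-15,0]],"turn":[0,0,0,0,0]}'
python3 -m pendant '{"jaw":[1,1,1,1,1],"linear":[[-0.5,-3.5,0],[-0.9,-7,0],[-1.4,-10.5,0],[-1.8,-13,0],[-1.8,-14.1,0]],"turn":[0,0,0,0,0]}'
python3 -m pendant '{"jaw":[1,1,1,1],"linear":[[0,0,-0.2],[0,0,-0.5],[0,0,-0.5],[0,0,-0.5]],"turn":[0,0,0,0]}'; python3 st.py
python3 - <<'E'
from h import *
for n in("side","top"):
    im=cams.grab_frame(n);cv2.imwrite(f"pics/{n}6.png",im)
a=cv2.imread("pics/side6.png")[140:320,200:330];b=cv2.imread("pics/top6.png")[170:290,290:410]
c=np.zeros((540,800,3),np.uint8);a=cv2.resize(a,None,fx=3,fy=3,interpolation=2);b=cv2.resize(b,None,fx=3.3,fy=3.3,interpolation=2)
c[:540,:390]=a;c[:396,400:796]=b;cv2.imwrite("pics/c6.png",c)
E
python3 st.py
```

```text
t: 5.48
position: [486.2, -83.8, 200.7]
orientation: [-1.485, 1.57, -2.918]
wrist_force: [1.8, 1.0, -1.9]
width: 49.5
t: 5.9
position: [467.6, -226.4, 200.5]
orientation: [-1.46, 1.569, -2.897]
wrist_force: [0.2, 0.5, -1.2]
width: 49.2
t: 6.23
position: [469.5, -221.2, 195.9]
orientation: [-2.511, 1.57, 2.342]
wrist_force: [0.6, -0.3, -1.7]
width: 49.2
6.23 [ 469.5 -221.2  195.9] q [ 0.8   0.31 -0.5   1.9   0.17  0.98  0.37] F [ 0.6 -0.3 -1.7] w 49.2
x [-0.001  0.001 -1.   ] y [ 0.99  0.14 -0.  ] jaw deg 8.0
6.33 [ 469.6 -221.7  196.3] q [ 0.8   0.3  -0.5   1.9   0.17  0.98  0.37] F [ 0.2 -0.8 -2.1] w 49.2
x [-0.  0. -1.] y [ 0.99   0.139 -0.   ] jaw deg 8.0
```

View pics/c6.png

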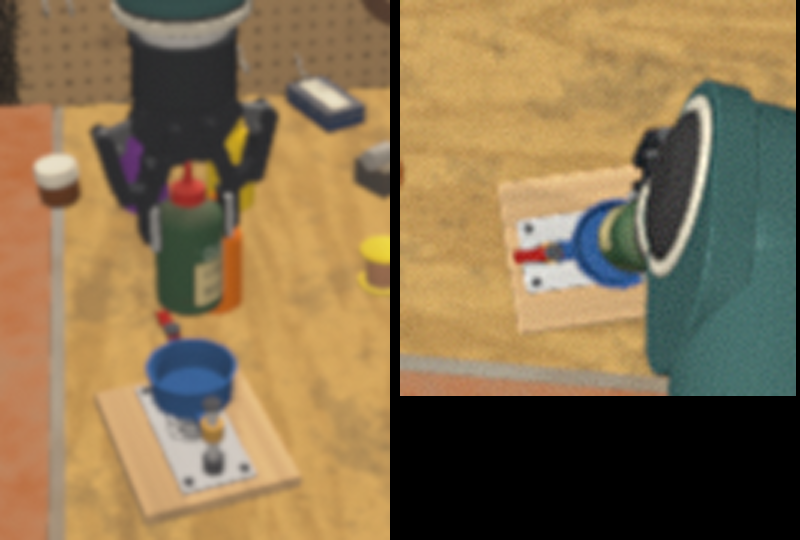

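Run:
```python
from h import *
s=cv2.imread("pics/side6.png");t=cv2.imread("pics/top6.png")
for c,st,m in blobs(s,(0,130,70),(7,255,255),(245,185,280,212)):
    cn=max(cv2.findContours(m,0,2)[0],key=len);print('cap',c,st)
for c,st,m in blobs(s,(100,110,40),(118,255,255),(240,245,290,285)): print('ringS',c,st)
B=lambda z:proj('side',(469.6,-221.7,z))
print('pred cap 101',B(196.3-52+101.5),'nozzle top',B(196.3-52+120),'base',B(196.3-52))
print('pred ring rim',proj('side',(469,-223,82)))
h=cv2.cvtColor(s,cv2.COLOR_BGR2HSV)
for v in range(208,246,3):
    r=np.where((h[v,245:285,0]>40)&(h[v,245:285,0]<95)&(h[v,245:285,2]<140))[0]
    print(v,r.min()+245,r.max()+245,end=' | ')
m=blobs(s,(100,110,40),(118,255,255),(240,245,290,285))[0][2]
for v in range(252,284,3):
    r=np.where(m[v])[0]
    if len(r):print(v,r.min(),r.max(),end=' / ')
ax=[onz('side',(262.2,200),z) for z in(245,)];print(ax)
# ring silhouette edges at widest: x-limits
```

```text
cap [262.1 203.1] [257 194  11  15 103]
ringS [262.9 265.1] [250 254  28  26 529]
pred cap 101 [261.86933694 201.58772995] nozzle top [261.61267529 194.24605615] base [263.19066092 239.3835193 ]
pred ring rim [263.78347142 261.05012637]
208 271 273 | 211 254 274 | 214 253 274 | 217 254 273 | 220 254 272 | 223 253 271 | 226 253 268 | 229 253 263 | 232 253 263 | 235 253 263 | 238 253 263 | 241 255 263 | Traceback (most recent call last):
  File "<stdin>", line 12, in <module>
    return umr_minimum(a, axis, None, out, keepdims, initial, where)
ValueError: zero-size array to reduction operation minimum which has no identity
```

The bottle cap is at (262.1,203) and the ring at (263.5,261) in the side view. Both agree with the predictions to within about 1 px (~2 mm). I'll lower to just above the rim.

```bash
python3 -m pendant '{"jaw":[1,1,1,1,1],"linear":[[0,0,-1.5],[0,0,-3],[0,0,-4.5],[0,0,-5.5],[0,0,-5.5]],"turn":[0,0,0,0,0]}'
python3 -m pendant '{"jaw":[1,1,1],"linear":[[0,0,0],[0,0,0],[0,0,0]],"turn":[0,0,0]}'; python3 st.py
python3 - <<'E'
from h import *
for n in("side","top"):
    im=cams.grab_frame(n);cv2.imwrite(f"pics/{n}7.png",im)
a=cv2.imread("pics/side7.png")[190:310,220:310];b=cv2.imread("pics/top7.png")[200:280,310:400]
c=np.zeros((540,800,3),np.uint8);a=cv2.resize(a,None,fx=4.4,fy=4.4,interpolation=2);b=cv2.resize(b,None,fx=4.4,fy=4.4,interpolation=2)
c[:528,:396]=a;c[:352,400:796]=b;cv2.imwrite("pics/c7.png",c)
E
```

```text
t: 6.75
position: [468.6, -221.9, 139.6]
orientation: [-2.221, 1.568, 2.63]
wrist_force: [0.6, 0.4, -0.9]
width: 49.5
t: 7.0
position: [469.8, -222.8, 142.1]
orientation: [0.849, 1.57, -0.583]
wrist_force: [0.8, -0.5, -2.1]
width: 49.5
7.0 [ 469.8 -222.8  142.1] q [ 0.78  0.38 -0.48  1.94  0.22  0.87  0.33] F [ 0.8 -0.5 -2.1] w 49.5
x [ 0.001 -0.001 -1.   ] y [0.99  0.138 0.001] jaw deg 7.9
```

View pics/c7.png

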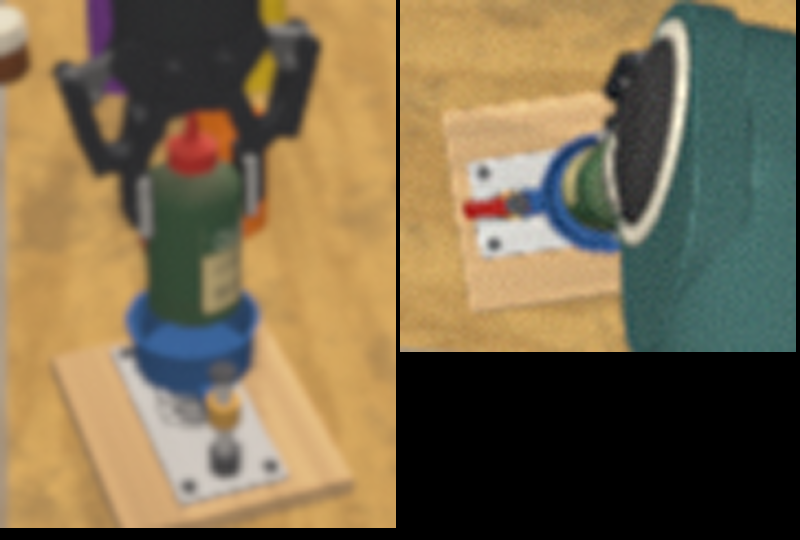

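The bottle (crop axis u≈195) is centred over the ring (u≈193), with the underside just above the rim. I'll lower it slowly and watch the force.

```bash
python3 -m pendant '{"jaw":[1,1,1,1,1],"linear":[[0,0,-0.4],[0,0,-0.8],[0,0,-1.2],[0,0,-1.6],[0,0,-1.6]],"turn":[0,0,0,0,0]}'
python3 -m pendant '{"jaw":[1,1,1,1,1],"linear":[[0,0,-0.3],[0,0,-0.6],[0,0,-0.9],[0,0,-1.0],[0,0,-1.0]],"turn":[0,0,0,0,0]}'; python3 st.py
```

```text
t: 7.52
position: [468.9, -222.4, 124.3]
orientation: [-2.212, 1.569, 2.639]
wrist_force: [-0.1, 0.3, -1.4]
width: 48.7
t: 7.93
position: [469.2, -222.6, 114.9]
orientation: [-2.104, 1.57, 2.746]
wrist_force: [0.9, -0.3, -1.9]
width: 49.1
7.93 [ 469.2 -222.6  114.9] q [ 0.76  0.42 -0.46  1.96  0.25  0.82  0.3 ] F [ 0.9 -0.3 -1.9] w 49.1
x [-0.  0. -1.] y [ 0.99   0.138 -0.   ] jaw deg 7.9
```

```bash
python3 -m pendant '{"jaw":[1,1,1,1],"linear":[[0,0,-0.2],[0,0,-0.4],[0,0,-0.5],[0,0,-0.5]],"turn":[0,0,0,0]}'
python3 -m pendant '{"jaw":[1,1,1,1],"linear":[[0,0,-0.1],[0,0,-0.2],[0,0,-0.2],[0,0,-0.2]],"turn":[0,0,0,0]}'; python3 st.py
```

```text
t: 8.27
position: [469.2, -222.6, 110.0]
orientation: [-1.998, 1.57, 2.852]
wrist_force: [0.1, 0.5, -1.8]
width: 49.2
t: 8.6
position: [469.4, -222.7, 108.5]
orientation: [0.388, 1.571, -1.044]
wrist_force: [-1.9, 0.7, 4.5]
width: 49.3
8.6 [ 469.4 -222.7  108.5] q [ 0.76  0.43 -0.46  1.97  0.26  0.8   0.3 ] F [-1.9  0.7  4.5] w 49.3
x [ 0. -0. -1.] y [0.99  0.138 0.   ] jaw deg 7.9
```

Contact came at TCP z 108.5, as predicted for the cup floor at 57 mm, with about 6.5 N. I'll hold briefly, then press.

```bash
python3 -m pendant '{"jaw":[1,1,1],"linear":[[0,0,0],[0,0,0],[0,0,0]],"turn":[0,0,0]}'
python3 -m pendant '{"jaw":[1,1,1,1,1],"linear":[[0,0,-0.2],[0,0,-0.4],[0,0,-0.6],[0,0,-0.8],[0,0,-0.8]],"turn":[0,0,0,0,0]}'; python3 st.py
python3 -m pendant '{"jaw":[1,1,1,1,1],"linear":[[0,0,-0.2],[0,0,-0.4],[0,0,-0.6],[0,0,-0.7],[0,0,-0.7]],"turn":[0,0,0,0,0]}'; python3 st.py
```

```text
t: 8.85
position: [469.4, -222.7, 108.4]
orientation: [0.555, 1.571, -0.877]
wrist_force: [-0.7, 0.1, 4.2]
width: 49.3
t: 9.27
position: [469.4, -222.7, 100.2]
orientation: [0.411, 1.571, -1.021]
wrist_force: [-2.8, 0.5, 8.9]
width: 49.4
9.27 [ 469.4 -222.7  100.2] q [ 0.76  0.44 -0.45  1.97  0.27  0.79  0.29] F [-2.8  0.5  8.9] w 49.4
x [ 0. -0. -1.] y [0.99  0.138 0.   ] jaw deg 7.9
t: 9.68
position: [469.5, -222.7, 93.4]
orientation: [0.316, 1.571, -1.116]
wrist_force: [-4.0, 1.6, 11.2]
width: 49.0
9.68 [ 469.5 -222.7   93.4] q [ 0.75  0.45 -0.45  1.98  0.27  0.77  0.28] F [-4.   1.6 11.2] w 49.0
x [ 0. -0. -1.] y [0.99  0.138 0.   ] jaw deg 7.9
```

```bash
for i in 1 2; do :; done
python3 -m pendant '{"jaw":[1,1,1],"linear":[[0,0,-0.1],[0,0,-0.2],[0,0,-0.2]],"turn":[0,0,0]}'
python3 -m pendant '{"jaw":[1,1,1],"linear":[[0,0,-0.1],[0,0,-0.1],[0,0,-0.1]],"turn":[0,0,0]}'; python3 st.py
```

```text
t: 9.93
position: [469.5, -222.8, 91.5]
orientation: [0.202, 1.57, -1.231]
wrist_force: [-3.3, 0.3, 12.2]
width: 49.4
t: 10.18
position: [469.5, -222.8, 91.0]
orientation: [0.192, 1.57, -1.24]
wrist_force: [-6.7, 2.1, 21.7]
width: 49.2
10.18 [ 469.5 -222.8   91. ] q [ 0.75  0.46 -0.45  1.98  0.28  0.77  0.28] F [-6.7  2.1 21.7] w 49.2
x [ 0.    -0.001 -1.   ] y [0.99  0.138 0.   ] jaw deg 7.9
```

The force stepped up at 17.4 mm of TCP travel, so the ring is on its stop. I'll settle and check by picture.

```bash
python3 -m pendant '{"jaw":[1,1,1,1,1],"linear":[[0,0,0],[0,0,0],[0,0,0],[0,0,0],[0,0,0]],"turn":[0,0,0,0,0]}'
python3 - <<'E'
from h import *
for n in("side","top"):
    im=cams.grab_frame(n);cv2.imwrite(f"pics/{n}8.png",im)
a=cv2.imread("pics/side8.png")[200:320,220:310];b=cv2.imread("pics/top8.png")[200:280,310:400]
c=np.zeros((540,800,3),np.uint8);a=cv2.resize(a,None,fx=4.4,fy=4.4,interpolation=2);b=cv2.resize(b,None,fx=4.4,fy=4.4,interpolation=2)
c[:528,:396]=a;c[:352,400:796]=b;cv2.imwrite("pics/c8.png",c)
s=cv2.imread("pics/side8.png")
for z in(82,64):
  p=proj('side',(469,-223,z)); print('rim centre if z',z,p)
for f in("side0","side8"):
  for cc,st,m in blobs(cv2.imread(f"pics/{f}.png"),(100,110,40),(118,255,255),(240,245,290,295)): print(f,cc,st)
E
python3 st.py
```

```text
t: 10.6
position: [469.6, -222.8, 91.1]
orientation: [0.278, 1.57, -1.154]
wrist_force: [-6.8, 2.2, 20.6]
width: 49.5
rim centre if z 82 [263.78347142 261.05012637]
rim centre if z 64 [263.99173967 266.96564287]
side0 [262.8 265.1] [250 254  28  26 531]
side8 [258. 277.] [249 264  19  21 162]
side8 [276.3 267.7] [276 265   2   7  10]
side8 [274.5 276.5] [274 274   2   6  10]
10.7 [ 469.5 -222.8   91. ] q [ 0.75  0.46 -0.45  1.98  0.28  0.77  0.28] F [-6.3  2.4 19.9] w 49.5
x [ 0.    -0.001 -1.   ] y [0.99  0.138 0.   ] jaw deg 7.9
```

View pics/c8.png

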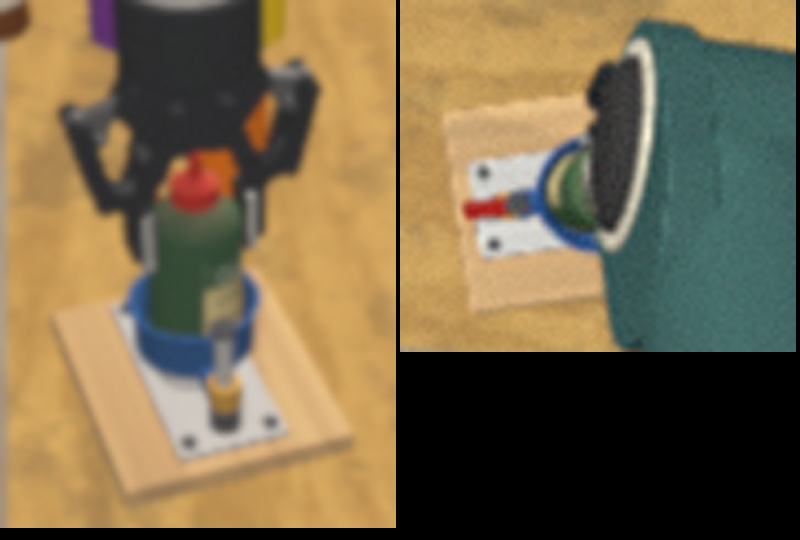

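View pics/side8.png

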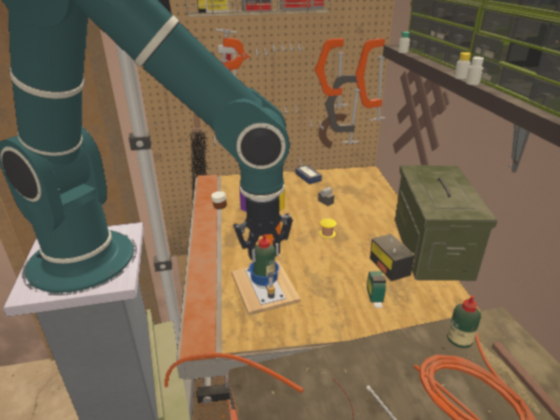

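The bottle stands upright in the ring at side (263,265). The ring has moved down: its lower rim is now at row 284, where it was at 279. The finger tips, at about z 91, are well clear of the rim at z 64, so I'll hand in.

```bash
python3 -c "
from cell import arm
print(arm.finish_job())"; python3 st.py
```

```text
the job is handed in; nothing more can be done
None
the job is handed in; nothing more can be done
```

The green, red-capped bottle from the saw table is now upright in the blue ring, and the gripper is still holding it pressed down. I handed the job in at about 10.7 s; no verdict is reported.

- **Travel:** the bottle touched the cup floor at TCP z 108.5 mm, as predicted. I then pressed it to 91.0 mm, about 17.5 mm of travel. The force jumped over the last millimetre, so I take the ring to be on its lower stop.
- **Final force and grip:** the wrist reads about 20 N upward, steady. The jaws are 49.5 mm apart on the bottle, and the tips are about 27 mm above the ring's rim.
- **Centring:** in the last check above the ring, the bottle and ring lined up within about 1 px (roughly 2 mm) in the side view. With the bottle in the ring, the top view is mostly hidden by the arm, so centring across the line of the jaws rests on the earlier measurement.
- **Small disagreements:** the jaws read 49.5 mm against the stated 52 mm body, perhaps because the pads give a little or sit near the shoulder. There is also a sideways force of about 6–7 N, which grew with the pressing force; I left it.
- **Bystanders:** I did not touch the blue bottle, the jar or the tape measure. The jar looks unmoved in the last picture, but the arm hides the blue bottle there.

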